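Hang the washed parts basket to drain and clip in its job tag

TASK

The fuel strainer has just been rinsed. Hang the wire basket that holds it by its handle on the two-pronged hook of the drain stand, so that it hangs freely over the drip tray with the strainer still inside, and slide the job tag along the rail at the front of the stand, under the spring clip, fully home against the end stop. Leave the other things on the bench where they are.

Things in the scene. Friction and masses are not known exactly. Their poses are not given: they have to be found in the camera images.
- stand: Fixed drain stand on rubber feet: grey plate, x -193 to +138, y -150 to +150 mm, top 14 mm above the bench; drip tray (160 x 190 mm, rim 37 mm up); behind it a post (front x = +104) with a hook plate (front x = +99) that carries two prongs; tag rail along the front edge. Nothing is higher than 236 mm. Origin: on the bench below the hook seat, midway between the prongs; +x to the post, z up.
- hook_seat (a point): Where the handle's bar axis lies when it hangs in both prongs: midway between them, 206 mm above the bench; axes as the stand's. The prongs are 8 mm rods along x at y = +-38 mm; they come forward (-x) from the hook plate, sloping down to a rounded seat, then turn up in tips 25 mm in front of the seat, tops 236 mm above the bench. The bar is lowered on behind the tips.
- tag_stop (a point): Face of the end stop on the tag rail's middle line and floor (stand frame -155, +105, 16 mm); axes as the stand's. The rail is a straight channel along y, 40 mm wide inside, floor 16 mm above the bench, side lips 6 mm high. Open at its -y end (y = -145 in the stand's frame), stop and clip at its +y end.
- clip (a joint): Spring-steel clip over the rail's +y end, a 24 mm wide leaf hinged 13 mm beyond the stop: angle in rad, 0 = down (1 mm above the rail floor), about 0.08 resting on the tag. Its turned-up lip begins 63 mm before the stop and is up to 12 mm above the rail floor; the edge of a tag slid along the rail lifts it. It presses with about 1.2 N (5 to 10 N of push).
- job_tag: Stiff aluminium tag with a small white panel, lying loose and flat in the rail: plate 36 (x) by 80 (y) by 5 mm, 60 g. At its -y end a turned-up tab, 30 mm wide and 4 mm thick, rises to 21 mm above the tag's underside; its outer face (y = -40 mm) can be pushed towards +y. Origin: middle of the underside; axes along the stand's.
- tag_front (a point): Middle of the lower edge of the tag's leading (+y) end, 40 mm from the tag's origin and 80 mm from the outer face of its tab. When fully home it is at the end stop.
- basket: Wire parts basket, 84 (x) by 124 (y) mm, 55 mm high, open at the top, about 0.24 kg, loose on the bench. Origin: middle of its underside, z up. The handle swings on pivots 51 mm up in the middle of its two short ends (y = +-62).
- bail (a joint): Swing angle of the basket's handle (rad) about the basket's y axis: 0 = upright, positive leans to the basket's +x. An inverted U of 8 mm rod, 136 mm between leg axes, its straight top bar 79 mm above the pivots (130 mm above the basket's underside when upright). Light friction: it stays where it is left.
- bail_grip (a point): Centre of the handle's grip, a black rubber sleeve 15 mm thick and 36 mm long in the middle of the top bar; its y axis runs along the bar. The prongs pass under the bare bar either side of the sleeve.
- strainer: Flat fuel strainer pad with a spring collar, 46 x 95 x 45 mm, 40 g, lying loose in the basket. Origin: middle of its underside.
- parts_brush: Flat red-handled brush 35 x 193 x 11 mm lying in front of the basket; not part of the job. Origin: middle of its underside.
- fuel_pump: Fuel pump, white and ochre barrel 45 x 127 x 45 mm, lying near the front edge on the left; not part of the job. Origin: middle of its underside.
- white_cup: White plastic cup, 68 mm wide and 58 mm high, behind the basket; not part of the job. Origin: middle of its underside.
- carton_small: Small brown carton 91 x 97 x 83 mm behind the basket; not part of the job. Origin: middle of its underside.
- swirl_pot: Ochre plastic pot 104 x 121 x 134 mm, right of the stand; not part of the job. Origin: middle of its underside.
- cage_half: Ochre moulded cage 44 x 129 x 69 mm, far right; not part of the job. Origin: middle of its underside.
- screwdriver: Red screwdriver 31 x 168 x 31 mm lying at the front right; not part of the job. Origin: middle of its underside.

How it is judged:
By the outcome, as a careful person would: the job done as asked, in the order asked, and still so for the second after the job is handed in, with the robot touching nothing.
It also fails if it takes over 51 s, if anything falls off the work surface, if the arm or the gripper's body presses on something with over 40 N, if the wrist force passes 120 N, or if a joint passes its speed limit or range.

ROBOT

A 7-joint arm with a two-finger parallel gripper is mounted at the origin on a cart in front of the work surface, level with it; the furniture and walls round the work are solid. World frame = base frame: x ahead of the robot, y to its left, z up, the work surface at z = 0. Lengths are in mm, angles in degrees, forces in N, time in s.
With the tool pointing down it reaches from about 350 to 900 mm from the base axis. Payload 19.9 kg.
Tool frame: the origin (TCP) lies at the very end of the fingers, on their centre line; the grasp point (between the pads) lies 19 mm behind it (manip.grasp_offset is the distance from the TCP to the grasp point, in mm); z points along the fingers, y is the line along which they close (so a half turn about z gives the same grasp; the last joint's range is limited). The gripper opens to 94 mm and grips with 3 to 60 N. Pads are 16 mm wide; open, the fingers measure 119 mm over their backs; the gripper's body (75 mm by 177 mm) begins 78 mm behind the grasp point.
Start: joints at [74.857, 23.915, -0.59, 92.452, 0.269, 63.638, -3.037], TCP at [138.096, -609.531, 205.425] pointing down, gripper open.
Joint ranges: [-161.28, 161.28], [-22.2, 115.67], [-73.04, 71.86], [3.21, 147.25], [-68.34, 248.33], [10.77, 114.83], [-161.83, 161.83]. Speed limits (degrees/s): [108.29, 108.29, 136.94, 136.94, 172.46, 172.46, 172.46].

INTERFACE

Orientations are given as [roll, pitch, yaw] about the fixed x, y, z axes, in that order (R = Rz(yaw) Ry(pitch) Rx(roll)).
In Python, from workcell import manip gives the robot as it stands.
- The arm moves only by the tool drive_effector, called after "Call:" as name(argument=value, ...), one argument or row to a line, values as JSON. Schema: {"type":"object","properties":{"steps":{"type":"array","items":{"type":"array","items":{"type":"number"},"minItems":4,"maxItems":4},"minItems":1,"maxItems":20},"jaw":{"type":"number"},"only":{"type":"string"},"quiet":{"type":"boolean"},"lines":{"type":"string"}},"required":["steps"],"additionalProperties":false}. steps is a list of rows, 1 to 20 of them, each of 4 numbers: dx, dy, dz in mm, then a turn about the tool's z in degrees; each row is the pose to reach, as a shift and turn from the pose commanded when the call began, along the tool's axes at that moment; what a row does not reach only later rows make up. A row lasts 1/10 s, in which the tool goes at most 50 mm and 8.59 degrees, less where a joint would pass 70% of its speed; a pose out of reach is approached as far as the arm can. jaw is the finger opening in mm, set as the call begins (left out keeps the last). The fingers move at their own pace and stop on an object; the grip force is fixed at half the most. Time passes only in rows, so rows that do not move let the fingers close. The tool returns the time, the measured TCP pose, the force, the opening and the grip force at its end. only (a regular expression) keeps the lines of the reply that match it, lines (a string "A,B") keeps lines A to B, and quiet returns only ok. Input that does not fit is refused with a message, and nothing moves.
- manip.get_state(): the state, without advancing time (a new reading comes with each control period).
- manip.capture(name): name is "scene" or "top" or "wrist"; returns the picture (420x560x3 uint8, red, green, blue); there is no depth.
- manip.camera_params(name): a dict with "mtx" (3x3 intrinsics, pixels), "k1" (the pictures are not rectified: a ray, as slopes to the right and down, at radius r is drawn at 1 + k1 r^2 times it, then the intrinsics apply), "extrinsics" (4x4, takes a point from world to camera coordinates). Camera axes: x right, y down, z forward; pixel columns grow to the right and rows downward; lengths in mm; the calibration is good to about 2 mm. A picture is of the moment at which its call begins: read the wrist's pose just before it. camera_params takes no time and is no camera call; for the wrist camera it gives the pose at the moment of the call.
- manip.hand_in(): hands the job in; it is judged then, once.
The state is a dict: "time_s": time; "qpos": joint angles; "qvel": joint speeds; "tau": joint torques, N m; "eef_pos": TCP position; "tool_rot": TCP orientation; "force": force on the tool from outside, world axes, zero at the start; "moment": the same for the moment, N m; "grip_width": finger opening in mm; "grasp_force": force on a finger pad.
Only numpy, scipy, OpenCV 4.12 (cv2) and the standard library are available. Lean on these libraries where they do the work, as an engineer would, in place of code of your own. Each camera call takes 0.05 s, during which the arm holds its last target. There are 200 camera calls.

## Working session

There is one attempt and no reset: what is moved stays moved. The work goes in short steps, Python scripts to look and compute and a tool call to move; the robot and the scene stay as the last step left them, time stands still between calls to the robot, and variables do not carry over. Pictures are saved under pics/ and viewed, at most 10 in all, crops included, and the job is handed in when it is done.

```bash
ls; mkdir -p pics
```

Run:
```python
from workcell import manip
import cv2,numpy as np
s=manip.get_state(); print(s['time_s'],s['eef_pos'],s['tool_rot'],s['grip_width'],s['force'])
for n in("scene","top"):
    p=manip.camera_params(n); print(n,np.round(p['mtx'],1).tolist(),p['k1'],np.round(p['extrinsics'],3).tolist())
    cv2.imwrite(f"pics/{n}0.png",manip.capture(n)[:,:,::-1])
```

```text
pics
workcell.py
0.0 [ 137.99915912 -609.17547742  204.80675363] [-1.79928669e+02  5.66777833e-03  1.27660824e+01] 94.12738689219887 [-0.98151537  0.29340829 -0.62950782]
scene [[429.8, 0.0, 275.2], [0.0, 429.8, 207.0], [0.0, 0.0, 1.0]] 0.001974473742808113 [[-0.611, -0.792, -0.021, 305.095], [-0.425, 0.35, -0.835, 364.464], [0.668, -0.501, -0.55, 1036.09], [0.0, 0.0, 0.0, 1.0]]
top [[441.9, 0.0, 271.7], [0.0, 441.9, 215.1], [0.0, 0.0, 1.0]] -0.007756479237523844 [[0.091, -0.996, 0.005, -82.209], [-0.973, -0.09, -0.213, 551.023], [0.212, 0.014, -0.977, 1424.252], [0.0, 0.0, 0.0, 1.0]]
```

View pics/scene0.png

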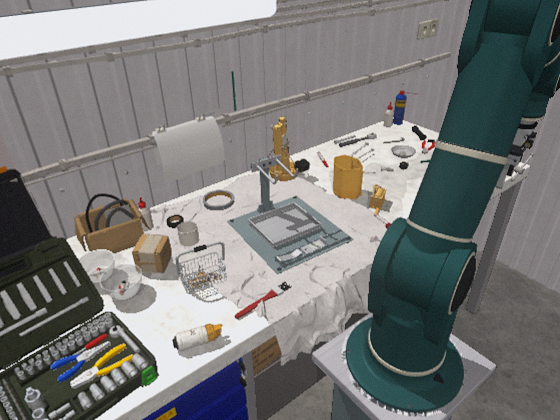

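View pics/top0.png

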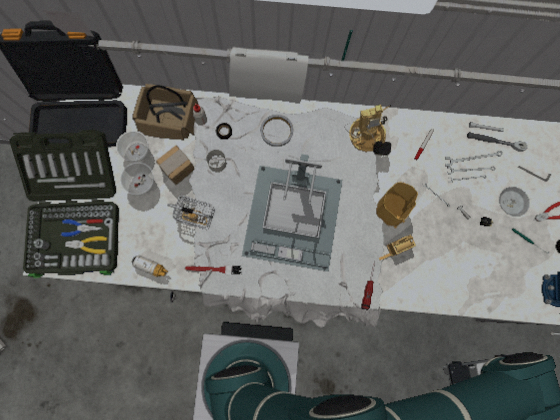

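The scene view shows the basket at about (202,275) with its handle over it, and the stand at (290,235). In the top view the basket is near (193,213), the stand plate spans (245..345, 165..270) and the tag is near (262,248).

Create h.py:
```python
from workcell import manip
import cv2,numpy as np
def ray(p,uv):
    M,E=p['mtx'],np.array(p['extrinsics']); uv=np.atleast_2d(np.array(uv,float))
    d=cv2.undistortPoints(uv[:,None],np.array(M),np.array([p['k1'],0,0,0,0.]),None,None,None)[:,0]
    R,t=E[:3,:3],E[:3,3]
    return -R.T@t,np.c_[d,np.ones(len(d))]@R
def onz(p,uv,z):
    c,d=ray(p,uv); return c+d*((z-c[2])/d[:,2])[:,None]
def tri(obs):  # [(p,uv),...]
    A=np.zeros((3,3));b=np.zeros(3)
    for p,uv in obs:
        c,d=ray(p,uv); d=d[0]/np.linalg.norm(d[0]); P=np.eye(3)-np.outer(d,d);A+=P;b+=P@c
    return np.linalg.solve(A,b)
def proj(p,X):
    X=np.atleast_2d(np.array(X,float));E=np.array(p['extrinsics'])
    return cv2.projectPoints(X,cv2.Rodrigues(E[:3,:3])[0],E[:3,3],np.array(p['mtx']),np.array([p['k1'],0,0,0,0.]))[0][:,0]
```

Run:
```python
import cv2,numpy as np
from h import *
t=cv2.imread('pics/top0.png'); s=cv2.imread('pics/scene0.png')
a=cv2.resize(t[155:285,150:350],None,fx=4,fy=4,interpolation=cv2.INTER_CUBIC)
cv2.imwrite('pics/topc.png',a)
cv2.imwrite('pics/scenec.png',cv2.resize(s[140:310,160:360],None,fx=3.5,fy=3.5,interpolation=cv2.INTER_CUBIC))
p=manip.camera_params('wrist'); print(np.round(p['mtx'],1).tolist(),p['k1'],np.round(np.linalg.inv(p['extrinsics']),3).tolist())
```

```text
[[316.9, 0.0, 284.3], [0.0, 316.9, 210.9], [0.0, 0.0, 1.0]] -0.04144032901878151 [[0.22, -0.937, -0.272, 217.017], [-0.975, -0.212, -0.061, -591.355], [-0.001, 0.279, -0.96, 383.53], [0.0, 0.0, 0.0, 1.0]]
```

View pics/topc.png

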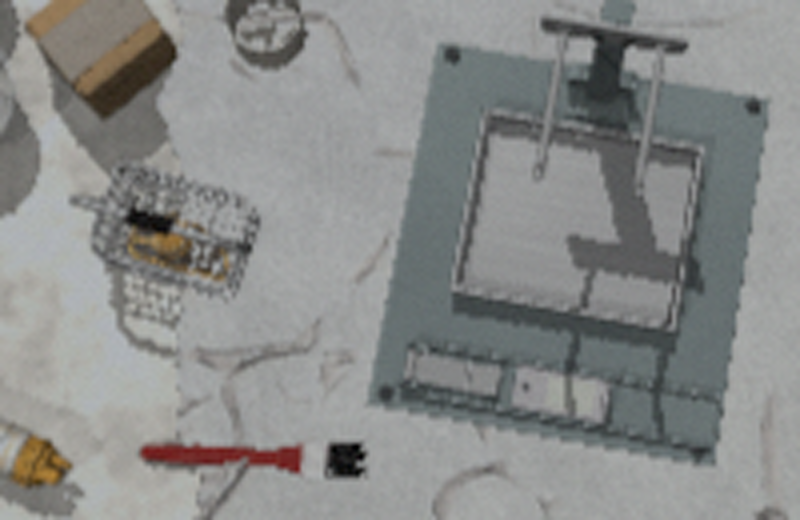

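View pics/scenec.png

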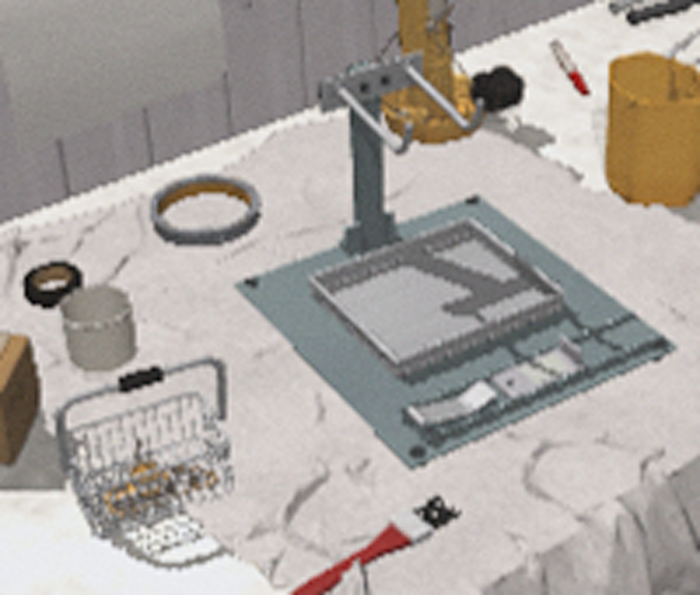

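Top crop: plate corners (440,43),(768,98),(712,462),(370,403); grip at (150,218); tag from (512,385) to (605,400), with its tab on the right; clip at left (410–500). Scene crop: the handle is roughly upright, with the grip at (140,378).

Run:
```python
from h import *
T=manip.camera_params('top');S=manip.camera_params('scene')
ft=lambda u:np.array(u)/4+[150,155]-.4
fs=lambda u:np.array(u)/3.5+[160,140]-.4
c=onz(T,[ft(u) for u in[(440,43),(768,98),(712,462),(370,403)]],14); print('corners +x+y,+x-y,-x-y,-x+y',c.round(1).tolist())
xl=np.array([[138,150],[138,-150],[-193,-150],[-193,150]],float)
m=xl-xl.mean(0);w=c[:,:2]-c[:,:2].mean(0)
th=np.arctan2((m[:,0]*w[:,1]-m[:,1]*w[:,0]).sum(),(m*w).sum());R=np.array([[np.cos(th),-np.sin(th)],[np.sin(th),np.cos(th)]])
o=c[:,:2].mean(0)-R@xl.mean(0);print('stand',o,np.degrees(th),(xl@R.T+o-c[:,:2]).round(1).tolist())
print('grip',tri([(T,ft((150,218))),(S,fs((140,378)))]))
print('bar ends at scene', tri([(T,ft((78,203))),(S,fs((60,400)))]))
print('bar far', tri([(T,ft((248,250))),(S,fs((221,365)))]))
print('tab top',onz(T,[ft((605,398))],37))
print('brush',onz(T,[ft((145,453)),ft((365,458))],8), 'bask corners',onz(T,[ft((118,165)),ft((262,208)),ft((235,298)),ft((95,245))],55).round(0).tolist())
```

```text
corners +x+y,+x-y,-x-y,-x+y [[742.0, 28.6, 14.0], [718.3, -264.4, 14.0], [394.3, -235.8, 14.0], [417.5, 56.6, 14.0]]
stand [ 595.40288951 -106.05964568] -4.8109306850119555 [[3.5, 3.3], [2.1, -2.7], [-3.8, -3.5], [-1.8, 3.0]]
grip [534.91475423 238.41017775 128.09745955]
bar ends at scene [543.57752695 300.00673309 130.99311254]
bar far [523.57270817 164.54529617 109.97962455]
tab top [[ 436.99585687 -140.30523047   37.        ]]
brush [[358.41087712 242.23322592   8.        ]
 [371.3298349   56.37353571   8.        ]] bask corners [[595.0, 288.0, 55.0], [569.0, 162.0, 55.0], [490.0, 175.0, 55.0], [524.0, 298.0, 55.0]]
```

Call:
drive_effector(
  steps=[
    [0,0,-50,0],
    [0,0,-100,0],
    [40,-30,-130,-8],
    [80,-65,-145,-16],
    [120,-100,-160,-24],
    [160,-135,-170,-32],
    [200,-170,-180,-40],
    [240,-205,-190,-48],
    [280,-240,-195,-56],
    [320,-275,-195,-64],
    [360,-310,-195,-67],
    [400,-340,-195,-67],
    [435,-372,-195,-67],
    [435,-372,-195,-67],
  ],
  jaw=94,
)

```text
time_s: 1.5
eef_pos: [481.3, -147.7, 400.5]
tool_rot: [180.0, -0.0, 79.9]
force: [-0.0, -0.8, -0.2]
grip_width: 94.4
grasp_force: 0.0
```

Run:
```python
from h import *
import pickle
p=manip.camera_params('wrist');im=manip.capture('wrist');pickle.dump(p,open('w1.pkl','wb'));cv2.imwrite('pics/w1.png',im[:,:,::-1])
s=manip.get_state();print(s['time_s'],s['qpos'],s['eef_pos'],s['tool_rot'])
```

```text
1.55 [ 42.97678553   5.76665173 -32.53108944  91.67956536   3.00795298
  83.4440665    0.39694409] [ 483.56775894 -143.15564402  400.33100839] [ 1.79979894e+02 -1.08817422e-01  8.01623598e+01]
```

View pics/w1.png

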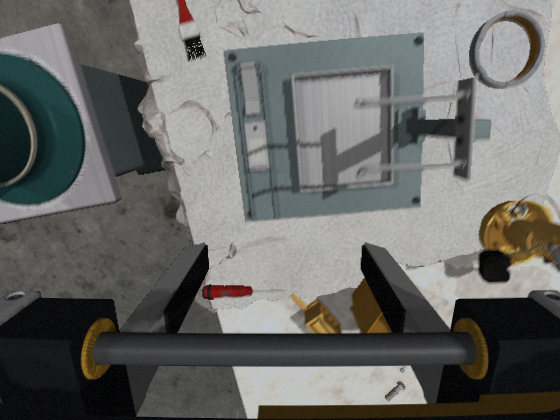

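The wrist picture shows the whole stand: plate corners about (225,50),(422,35),(428,208),(246,220), prong tips (359,103) and (364,173), tag at (257,125–170) with its white panel.

Run:
```python
from h import *
import pickle
p=pickle.load(open('w1.pkl','rb'));im=cv2.imread('pics/w1.png').astype(int)
b,g,r=im[...,0],im[...,1],im[...,2]
m=((g-r>12)).astype(np.uint8);m[:, :200]=0;m[235:]=0;m[:,445:]=0
m=cv2.morphologyEx(m,cv2.MORPH_CLOSE,np.ones((5,5)))
cs=max(cv2.findContours(m,0,2)[0],key=cv2.contourArea);h=cv2.convexHull(cs)
for e in(6,8,10,14):
    a=cv2.approxPolyDP(h,e,True)[:,0]
    if len(a)==4:break
print(a.tolist())
# refine sides by line fit
pts=cs[:,0].astype(float);L=[]
for i in range(4):
    A,B=a[i].astype(float),a[(i+1)%4].astype(float);d=(B-A)/np.linalg.norm(B-A);n=np.array([-d[1],d[0]])
    s=(pts-A)@d;k=(abs((pts-A)@n)<4)&(s>12)&(s<np.linalg.norm(B-A)-12)
    v=cv2.fitLine(pts[k].astype(np.float32),cv2.DIST_HUBER,0,.01,.01).ravel();L.append(np.cross([v[2],v[3],1],[v[2]+v[0],v[3]+v[1],1]))
c=[]
for i in range(4):
    x=np.cross(L[i-1],L[i]);c.append(x[:2]/x[2])
c=np.array(c);w3=onz(p,c,14)[:,:2];print(c.round(1).tolist(),w3.round(1).tolist())
# order: match to model via angle
xl=np.array([[138,150],[138,-150],[-193,-150],[-193,150]],float)
R0=np.array([[np.cos(-.084),-np.sin(-.084)],[np.sin(-.084),np.cos(-.084)]])
w=np.array([w3[np.argmin(np.linalg.norm(w3-(R0@x+[596,-106]),axis=1))] for x in xl])
mm=xl-xl.mean(0);ww=w-w.mean(0)
th=np.arctan2((mm[:,0]*ww[:,1]-mm[:,1]*ww[:,0]).sum(),(mm*ww).sum());R=np.array([[np.cos(th),-np.sin(th)],[np.sin(th),np.cos(th)]])
o=w.mean(0)-R@xl.mean(0);print('stand',o,np.degrees(th),(xl@R.T+o-w).round(1).tolist())
T=lambda x,y,z:np.r_[R@[x,y]+o,z]
print('tips',onz(p,[(359,103),(364,173)],234).round(1).tolist(),'model',T(-25,38,0).round(1),T(-25,-38,0).round(1))
print('tip px model',proj(p,[T(-25,38,234),T(-25,-38,234)]).round(1).tolist(),'stop px',proj(p,[T(-155,105,16)]).round(1))
print('tag region stand frame:',[(R.T@(q[:2]-o)).round(1).tolist() for q in onz(p,[(257,170),(268,168),(248,170)],21)])
crop=cv2.imread('pics/w1.png')[45:225,220:300];cv2.imwrite('pics/w1c.png',cv2.resize(crop,None,fx=3.3,fy=3.3,interpolation=cv2.INTER_CUBIC))
```

```text
[[422, 33], [422, 91], [240, 166], [226, 51]]Traceback (most recent call last):
  File "<stdin>", line 17, in <module>
cv2.error: OpenCV(4.12.0) /io/opencv/modules/imgproc/src/linefit.cpp:50: error: (-215:Assertion failed) count > 0 in function 'fitLine2D_wods'
```

Create plate.py:
```python
from h import *
def plate(p,im,box,z=14,thr=6):
    im=im.astype(int);b,g,r=im[...,0],im[...,1],im[...,2]
    m=((g-r>thr)).astype(np.uint8);k=np.zeros_like(m);x0,y0,x1,y1=box;k[y0:y1,x0:x1]=1;m*=k
    m=cv2.morphologyEx(cv2.morphologyEx(m,cv2.MORPH_CLOSE,np.ones((15,15))),cv2.MORPH_OPEN,np.ones((7,7)))
    cs=max(cv2.findContours(m,0,1)[0],key=cv2.contourArea);h=cv2.convexHull(cs)
    a=cv2.boxPoints(cv2.minAreaRect(h))
    for e in range(4,30):
        q=cv2.approxPolyDP(h,e,True)[:,0]
        if len(q)==4:a=q;break
    pts=cs[:,0].astype(float);L=[]
    for i in range(4):
        A,B=a[i].astype(float),a[(i+1)%4].astype(float);n0=np.linalg.norm(B-A);d=(B-A)/n0;n=np.array([-d[1],d[0]])
        s=(pts-A)@d;kk=(abs((pts-A)@n)<6)&(s>.12*n0)&(s<.88*n0)
        v=cv2.fitLine(pts[kk].astype(np.float32),cv2.DIST_HUBER,0,.01,.01).ravel();L.append(np.cross([v[2],v[3],1],[v[2]+v[0],v[3]+v[1],1]))
    c=[]
    for i in range(4):
        x=np.cross(L[i-1],L[i]);c.append(x[:2]/x[2])
    c=np.array(c);w3=onz(p,c,z)[:,:2];print(a.tolist(),c.round(1).tolist())
    xl=np.array([[138,150],[138,-150],[-193,-150],[-193,150]],float)
    R0=np.array([[np.cos(-.084),-np.sin(-.084)],[np.sin(-.084),np.cos(-.084)]])
    w=np.array([w3[np.argmin(np.linalg.norm(w3-(R0@x+[596,-106]),axis=1))] for x in xl])
    mm=xl-xl.mean(0);ww=w-w.mean(0)
    th=np.arctan2((mm[:,0]*ww[:,1]-mm[:,1]*ww[:,0]).sum(),(mm*ww).sum());R=np.array([[np.cos(th),-np.sin(th)],[np.sin(th),np.cos(th)]])
    o=w.mean(0)-R@xl.mean(0);print('stand',o,np.degrees(th),(xl@R.T+o-w).round(1).tolist())
    return R,o
```

Run:
```python
from plate import *
import pickle
p=pickle.load(open('w1.pkl','rb'));im=cv2.imread('pics/w1.png')
R,o=plate(p,im,(200,10,440,235))
T=lambda x,y,z:np.r_[R@[x,y]+o,z]
print('tips',onz(p,[(359,103),(364,173)],234).round(1).tolist(),'model',T(-25,38,0).round(1),T(-25,-38,0).round(1))
print('tip px model',proj(p,[T(-25,38,234),T(-25,-38,234)]).round(1).tolist(),'stop px',proj(p,[T(-155,105,16)]).round(1))
print('tag region stand frame:',[(R.T@(q[:2]-o)).round(1).tolist() for q in onz(p,[(257,170),(268,168),(248,170)],21)])
cv2.imwrite('pics/w1c.png',cv2.resize(im[45:225,220:300],None,fx=3.3,fy=3.3,interpolation=cv2.INTER_CUBIC))
```

```text
[[423, 33], [420, 204], [247, 220], [226, 51]] [[424.2, 31.6], [420.1, 205.7], [245.9, 220.1], [224.3, 49.6]]
stand [ 594.90618183 -104.51173711] -5.168291298361305 [[2.4, 2.6], [2.2, -2.9], [-2.8, -2.9], [-1.8, 3.2]]
tips [[574.4, -64.9, 234.0], [571.3, -138.8, 234.0]] model [573.4 -64.4   0. ] [ 566.6 -140.1    0. ]
tip px model [[358.0, 102.7], [359.8, 174.9]] stop px [[248.9  74.4]]
tag region stand frame: [[-158.5, -54.0], [-138.8, -52.2], [-174.4, -52.6]]
```

View pics/w1c.png

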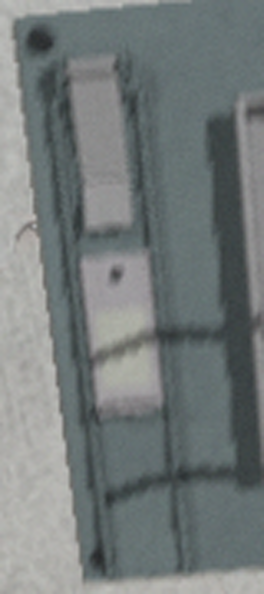

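Crop of the rail: the clip leaf runs from (90,65) to (105,230), the tag lies clear before its lip from (115,253) to its tab at (128,408). Front of the tag about 80 mm from the stop.

Call:
drive_effector(
  steps=[
    [45,-1,0,0],
    [90,-2,10,0],
    [135,-3,25,0],
    [180,-4,40,0],
    [225,-5,55,0],
    [270,-6,75,0],
    [315,-7,90,0],
    [354,-7,100,0],
    [354,-7,100,0],
    [354,-7,100,0],
  ],
)

```text
time_s: 2.55
eef_pos: [535.8, 199.5, 299.8]
tool_rot: [-179.9, 0.0, 79.9]
force: [0.6, -0.7, 0.1]
grip_width: 94.2
grasp_force: 0.0
```

Run:
```python
from h import *
import pickle
p=manip.camera_params('wrist');s=manip.get_state();im=manip.capture('wrist');pickle.dump(p,open('w2.pkl','wb'));cv2.imwrite('pics/w2.png',im[:,:,::-1])
print(s['time_s'],s['qpos'].round(1),s['eef_pos'],s['tool_rot'])
```

```text
2.55 [ 12.2  19.3 -45.4  92.1  14.1  74.6 -45.5] [535.84138411 199.53761528 299.84766746] [-1.79920123e+02  5.80407810e-03  7.98631603e+01]
```

View pics/w2.png

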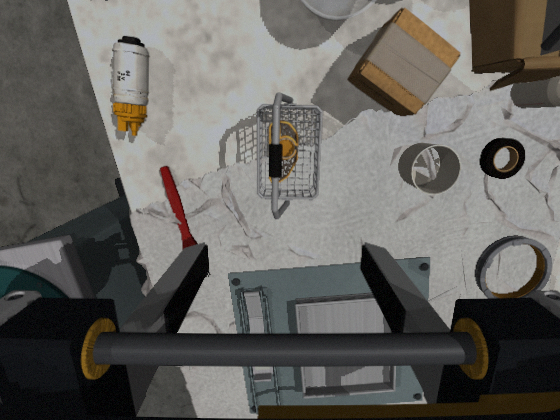

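The basket is at (290,150), the black grip at (276,160), and the bar runs from (278,97) to (279,213); it is aligned with the picture's columns.

Run:
```python
from h import *
import pickle
W=pickle.load(open('w2.pkl','rb'));T=manip.camera_params('top');S=manip.camera_params('scene')
def blob(f,box,thr=45):
    im=cv2.imread(f).max(2);x0,y0,x1,y1=box;m=(im[y0:y1,x0:x1]<thr).astype(np.uint8)
    n,l,st,c=cv2.connectedComponentsWithStats(m);i=1+np.argmax(st[1:,4]);print(f,st[i],c[i]+[x0,y0])
    return c[i]+[x0,y0], (l==i)
w,lm=blob('pics/w2.png',(260,130,295,190));t,_=blob('pics/top0.png',(178,202,198,218));s,_=blob('pics/scene0.png',(190,240,212,256))
print('WTS',tri([(W,w),(T,t),(S,s)]),'WS',tri([(W,w),(S,s)]),'TS',tri([(T,t),(S,s)]))
P=tri([(W,w),(T,t),(S,s)])
print('reproj',proj(W,[P])-w,proj(T,[P])-t,proj(S,[P])-s)
a=onz(W,[(278,103),(278,208)],P[2]);d=a[0]-a[1];print('bar',a.round(1).tolist(),np.degrees(np.arctan2(-d[0],d[1])))
r=onz(W,[(259,106),(319,106),(319,196),(259,196)],55);print(r.round(1).tolist(),r.mean(0))
```

```text
pics/w2.png [  9  14  13  34 411] [274.8540146  160.11678832]
pics/top0.png [ 4  5 11  6 38] [186.76315789 209.94736842]
pics/scene0.png [ 4  5 12  7 38] [200.         247.94736842]
WTS [531.67613025 238.89143085 129.15678975] WS [531.34066814 238.27039846 128.41575848] TS [531.7985637  238.85096556 129.04697754]
reproj [[0.09699992 0.03012193]] [[0.29948088 0.33776248]] [[-0.49864575 -0.10771836]]
bar [[545.9, 297.2, 129.2], [525.0, 184.7, 129.2]] -10.4880085353646
[[520.4, 301.6, 55.0], [595.7, 288.1, 55.0], [578.2, 171.4, 55.0], [497.1, 186.0, 55.0]] [547.86390236 236.79096993  55.        ]
```

Call:
drive_effector(
  steps=[
    [20,-6,20,0],
    [38,-11,60,0],
    [38,-11,100,0],
    [38,-11,140,0],
    [38,-11,170,0],
    [38,-11,190,0],
    [38,-11,190,0],
  ],
)

```text
time_s: 3.3
eef_pos: [531.5, 236.1, 108.5]
tool_rot: [-179.8, 0.1, 79.7]
force: [0.1, 0.0, 0.5]
grip_width: 93.8
grasp_force: 0.0
```

Call:
drive_effector(
  steps=[
    [0,0,0,0],
    [0,0,0,0],
    [0,0,0,0],
    [0,0,0,0],
    [0,0,0,0],
    [0,0,0,0],
  ],
  jaw=5,
)

```text
time_s: 3.9
eef_pos: [532.1, 238.4, 110.7]
tool_rot: [180.0, -0.0, 79.8]
force: [-0.2, -0.1, -0.1]
grip_width: 49.4
grasp_force: 0.0
```

Call:
drive_effector(
  steps=[
    [0,0,0,0],
    [0,0,0,0],
    [0,0,0,0],
    [0,0,0,0],
    [0,0,0,0],
    [0,0,0,0],
    [0,0,0,0],
  ],
)

```text
time_s: 4.6
eef_pos: [532.1, 238.3, 110.5]
tool_rot: [-180.0, -0.0, 79.8]
force: [0.2, 0.2, 0.7]
grip_width: 13.8
grasp_force: 30.0
```

Call:
drive_effector(
  steps=[
    [0,0,-15,0],
    [0,0,-40,0],
    [0,0,-70,0],
    [0,0,-100,0],
    [0,0,-121,0],
    [-15,1,-121,-1],
    [-45,2,-121,-2],
    [-85,3,-121,-3],
    [-125,5,-121,-4],
    [-165,6,-121,-5],
    [-205,8,-121,-5],
    [-245,9,-121,-5],
    [-285,11,-121,-5],
    [-315,12,-121,-5],
    [-330,13,-121,-5],
    [-336,13,-121,-5],
    [-336,13,-121,-5],
    [-336,13,-121,-5],
  ],
)

```text
time_s: 6.4
eef_pos: [485.4, -93.5, 231.8]
tool_rot: [180.0, -0.0, 84.8]
force: [-0.3, -0.0, -3.0]
grip_width: 14.5
grasp_force: 30.0
```

Run:
```python
from h import *
import pickle
s=manip.get_state();print(s['time_s'],s['qpos'].round(1),s['eef_pos'],s['tool_rot'])
a=cv2.cvtColor(manip.capture('scene'),4);p=manip.camera_params('wrist');b=cv2.cvtColor(manip.capture('wrist'),4)
pickle.dump(p,open('w3.pkl','wb'));cv2.imwrite('pics/s3.png',a);cv2.imwrite('pics/w3.png',b)
cv2.imwrite('pics/c3.png',np.hstack([cv2.resize(a[120:320,180:400],(440,400)),cv2.resize(b[180:420,180:390],(350,400))]))
```

```text
6.4 [ 43.2  12.1 -40.5 107.8   8.8  63.2  -5.9] [485.35320996 -93.4507658  231.77760596] [ 1.79986586e+02 -1.62626722e-02  8.48416732e+01]
```

View pics/c3.png

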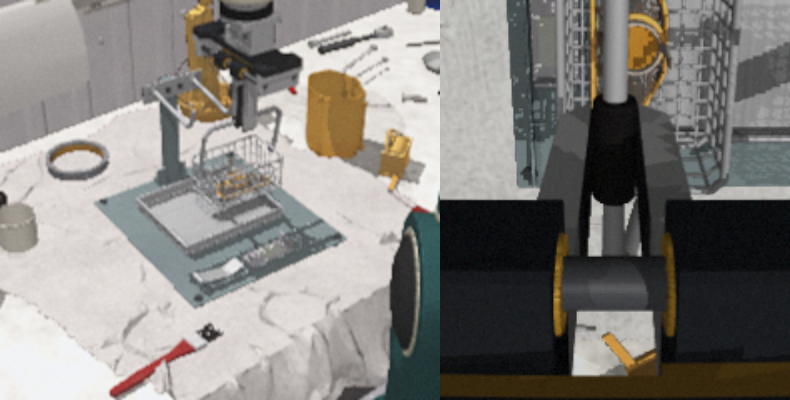

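Scene crop: basket hangs level from the gripper in front of the prongs, strainer inside. Wrist crop: sleeve centred in the pads, bar straight.

Call:
drive_effector(
  steps=[
    [0,10,0,0],
    [-1,30,0,0],
    [-1,52,0,0],
    [-1,74,0,0],
    [-1,92,0,0],
    [-1,104,0,0],
    [-1,110,0,0],
    [-1,112,0,0],
    [-1,112,0,0],
    [-1,112,0,0],
    [-1,112,0,0],
  ],
)

```text
time_s: 7.6
eef_pos: [596.3, -105.9, 231.6]
tool_rot: [180.0, 0.0, 84.8]
force: [-0.8, -0.9, -2.8]
grip_width: 14.1
grasp_force: 30.0
```

Run:
```python
from h import *
import pickle
s=manip.get_state();print(s['eef_pos'],s['force'])
a=cv2.cvtColor(manip.capture('scene'),4);p=manip.camera_params('wrist');b=cv2.cvtColor(manip.capture('wrist'),4);t=cv2.cvtColor(manip.capture('top'),4)
pickle.dump(p,open('w4.pkl','wb'));cv2.imwrite('pics/s4.png',a);cv2.imwrite('pics/w4.png',b)
cv2.imwrite('pics/c4.png',np.hstack([cv2.resize(a[120:260,230:360],(390,420)),cv2.resize(b[140:380,180:390],(370,420))]))
```

```text
[ 596.3331696  -105.89120896  231.63197771] [-0.75438917 -0.94593202 -2.81909416]
```

View pics/c4.png

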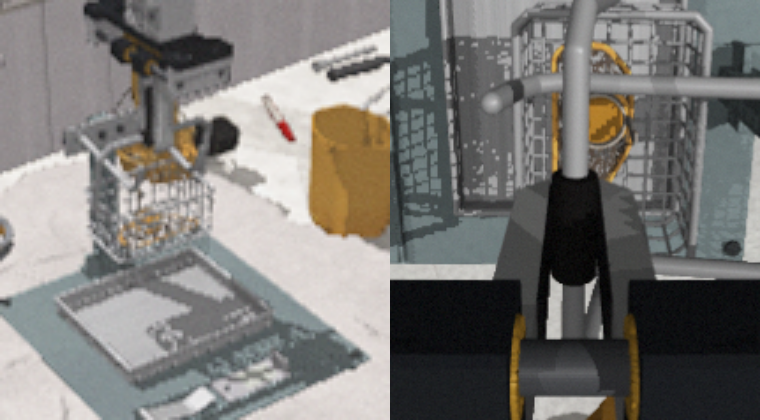

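The bar is above the prongs and behind the tip (tip at (493,102), bar at (575,100) in the right crop). Lowering.

Call:
drive_effector(
  steps=[
    [0,0,10,0],
    [0,0,22,0],
    [0,0,32,0],
    [0,0,38,0],
    [0,0,41,0],
    [0,0,41,0],
  ],
)

```text
time_s: 8.35
eef_pos: [596.5, -105.7, 190.0]
tool_rot: [-180.0, -0.0, 84.8]
force: [0.4, 0.7, -3.0]
grip_width: 14.2
grasp_force: 30.0
```

Call:
drive_effector(
  steps=[
    [0,0,1,0],
    [0,0,2,0],
    [0,0,3,0],
    [0,0,3,0],
  ],
)

```text
time_s: 8.75
eef_pos: [596.8, -105.8, 187.9]
tool_rot: [180.0, 0.0, 84.8]
force: [-1.2, 0.5, 2.8]
grip_width: 14.1
grasp_force: 30.0
```

Call:
drive_effector(
  steps=[
    [0,0,0,0],
    [0,0,0,0],
    [0,0,0,0],
    [0,0,0,0],
    [0,0,0,0],
  ],
  jaw=45,
)

```text
time_s: 9.25
eef_pos: [596.6, -105.8, 187.4]
tool_rot: [-180.0, -0.0, 84.8]
force: [0.8, -0.5, 0.1]
grip_width: 44.6
grasp_force: 0.0
```

Call:
drive_effector(
  steps=[
    [0,0,-10,0],
    [0,0,-30,0],
    [0,0,-60,0],
    [0,0,-100,0],
    [0,-20,-130,0],
    [0,-60,-150,0],
    [0,-100,-160,0],
    [0,-140,-160,0],
    [0,-160,-160,0],
    [0,-160,-160,0],
  ],
)

```text
time_s: 10.25
eef_pos: [435.6, -91.1, 348.8]
tool_rot: [179.9, 0.2, 84.7]
force: [-0.7, -1.5, -0.3]
grip_width: 45.1
grasp_force: 0.0
```

Run:
```python
from h import *
s=manip.get_state();print(s['eef_pos'],s['force'])
import pickle
a=cv2.cvtColor(manip.capture('scene'),4);p=manip.camera_params('wrist');b=cv2.cvtColor(manip.capture('wrist'),4)
pickle.dump(p,open('w5.pkl','wb'));cv2.imwrite('pics/s5.png',a);cv2.imwrite('pics/w5.png',b)
cv2.imwrite('pics/c5.png',np.hstack([cv2.resize(a[130:260,230:360],(390,390)),cv2.resize(b[:,:],(400,390))]))
```

```text
[435.61734444 -91.13387721 348.7748383 ] [-0.71388448 -1.52321834 -0.25087402]
```

View pics/c5.png

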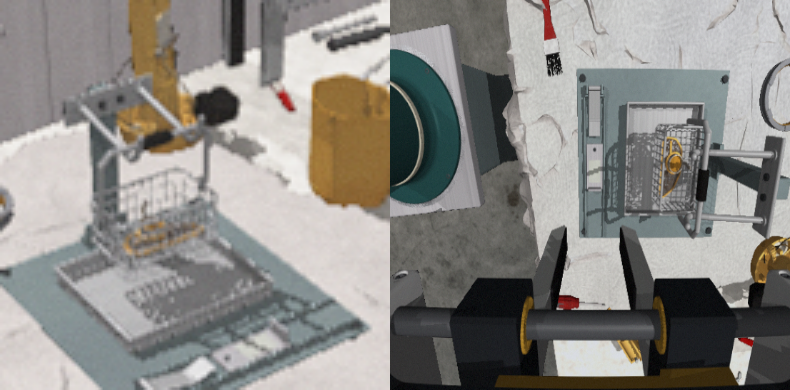

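The basket hangs on both prongs over the tray, strainer inside, gripper clear. Now I measure the tag from this wrist picture.

Run:
```python
from plate import *
import pickle
p=pickle.load(open('w5.pkl','rb'));im=cv2.imread('pics/w5.png')
R,o=plate(p,im,(240,60,490,262))
R1=R
for z in (21,37):
  print('z',z)
  ys=np.arange(-80,60,4.)
  for x in(-155,):
    px=proj(p,[np.r_[R@[x,y]+o,z] for y in ys])
    v=[im[int(round(b))-0,int(round(a))-1:int(round(a))+2].mean(0) for a,b in px]
    print([(int(y),int(c.mean()),int(c[1]-c[2])) for y,c in zip(ys,v)])
# across the rail at y=-20
xs=np.arange(-185,-120,3.);px=proj(p,[np.r_[R@[x,-20]+o,21] for x in xs])
print([(int(x),int(im[int(round(b)),int(round(a))].mean())) for x,(a,b) in zip(xs,px)])
```

```text
[[262.0, 74.0], [489.0, 74.0], [489.0, 255.0], [262.0, 255.0]] [[261.3, 73.5], [478.8, 75.1], [494.7, 253.6], [265.8, 255.3]]
stand [ 615.50251097 -106.61723084] -1.9204537589119643 [[11.2, 9.6], [-50.2, 12.5], [27.2, -12.9], [11.8, -9.3]]
z 21
[(-80, 68, 6), (-76, 67, 6), (-72, 67, 7), (-68, 64, 7), (-64, 66, 7), (-60, 63, 6), (-56, 71, 8), (-52, 68, 6), (-48, 72, 8), (-44, 73, 7), (-40, 75, 8), (-36, 66, 8), (-32, 63, 8), (-28, 94, 10), (-24, 103, 9), (-20, 102, 11), (-16, 106, 12), (-12, 93, 9), (-8, 72, 8), (-4, 92, 9), (0, 106, 9), (4, 109, 9), (8, 113, 10), (12, 111, 12), (16, 115, 12), (20, 114, 12), (24, 111, 11), (28, 108, 11), (32, 106, 12), (36, 107, 14), (40, 88, 8), (44, 82, 9), (48, 79, 8), (52, 81, 8), (56, 77, 8)]
z 37
[(-80, 66, 9), (-76, 65, 6), (-72, 70, 8), (-68, 67, 7), (-64, 65, 6), (-60, 66, 7), (-56, 66, 7), (-52, 69, 7), (-48, 70, 7), (-44, 72, 8), (-40, 73, 7), (-36, 75, 8), (-32, 66, 8), (-28, 63, 8), (-24, 71, 8), (-20, 80, 7), (-16, 80, 9), (-12, 106, 12), (-8, 73, 8), (-4, 72, 8), (0, 105, 11), (4, 106, 9), (8, 109, 10), (12, 106, 11), (16, 122, 12), (20, 126, 14), (24, 110, 11), (28, 112, 12), (32, 107, 10), (36, 107, 12), (40, 109, 10), (44, 106, 10), (48, 103, 11), (52, 102, 11), (56, 79, 8)]
[(-185, 190), (-182, 193), (-179, 194), (-176, 195), (-173, 193), (-170, 190), (-167, 189), (-164, 174), (-161, 127), (-158, 76), (-155, 113), (-152, 63), (-149, 69), (-146, 124), (-143, 124), (-140, 115), (-137, 76), (-134, 113), (-131, 97), (-128, 89), (-125, 72), (-122, 79)]
```

Run:
```python
from h import *
import pickle
th=np.radians(-5.1);R=np.array([[np.cos(th),-np.sin(th)],[np.sin(th),np.cos(th)]]);o=np.array([595,-104.8])
for n in('1','5'):
  p=pickle.load(open(f'w{n}.pkl','rb'));im=cv2.imread(f'pics/w{n}.png').mean(2).astype(np.float32)
  def samp(pts):
    px=proj(p,pts).astype(np.float32);return cv2.remap(im,px[:,0],px[:,1],cv2.INTER_LINEAR).ravel().round().astype(int)
  W=lambda x,y,z:np.r_[R@[x,y]+o,z]
  ys=np.arange(-72,50,3.)
  for z in(21,37): print(n,z,dict(zip(ys.astype(int).tolist(),np.mean([samp([W(x,y,z) for y in ys]) for x in(-161,-155,-149)],0).astype(int).tolist())))
  xs=np.arange(-200,-120,3.);print(dict(zip(xs.astype(int).tolist(),np.mean([samp([W(x,y,21) for x in xs]) for y in(15,20,25)],0).astype(int).tolist())))
```

```text
1 21 {-72: 108, -69: 108, -66: 108, -63: 107, -60: 103, -57: 94, -54: 108, -51: 120, -48: 133, -45: 144, -42: 159, -39: 163, -36: 168, -33: 168, -30: 168, -27: 167, -24: 152, -21: 121, -18: 115, -15: 136, -12: 162, -9: 168, -6: 169, -3: 168, 0: 164, 3: 160, 6: 156, 9: 156, 12: 157, 15: 143, 18: 132, 21: 133, 24: 149, 27: 146, 30: 125, 33: 109, 36: 102, 39: 88, 42: 105, 45: 136, 48: 148}
1 37 {-72: 107, -69: 106, -66: 108, -63: 108, -60: 106, -57: 101, -54: 92, -51: 111, -48: 124, -45: 131, -42: 148, -39: 161, -36: 165, -33: 169, -30: 167, -27: 169, -24: 159, -21: 130, -18: 114, -15: 126, -12: 157, -9: 168, -6: 169, -3: 169, 0: 165, 3: 160, 6: 156, 9: 156, 12: 155, 15: 146, 18: 134, 21: 132, 24: 150, 27: 145, 30: 126, 33: 109, 36: 101, 39: 86, 42: 109, 45: 142, 48: 149}
{-200: 176, -197: 174, -194: 173, -191: 113, -188: 114, -185: 112, -182: 87, -179: 77, -176: 96, -173: 107, -170: 155, -167: 155, -164: 153, -161: 153, -158: 139, -155: 117, -152: 135, -149: 155, -146: 155, -143: 153, -140: 149, -137: 116, -134: 94, -131: 97, -128: 98, -125: 105, -122: 110}
5 21 {-72: 124, -69: 125, -6
[... 348 characters left out ...]
 174, 48: 173}
5 37 {-72: 122, -69: 126, -66: 124, -63: 125, -60: 123, -57: 116, -54: 122, -51: 162, -48: 96, -45: 151, -42: 183, -39: 184, -36: 192, -33: 192, -30: 190, -27: 192, -24: 182, -21: 148, -18: 123, -15: 145, -12: 176, -9: 190, -6: 191, -3: 192, 0: 189, 3: 180, 6: 180, 9: 179, 12: 178, 15: 168, 18: 138, 21: 155, 24: 179, 27: 162, 30: 126, 33: 126, 36: 121, 39: 86, 42: 166, 45: 175, 48: 173}
{-200: 201, -197: 197, -194: 173, -191: 135, -188: 133, -185: 125, -182: 81, -179: 116, -176: 105, -173: 149, -170: 172, -167: 172, -164: 170, -161: 171, -158: 134, -155: 125, -152: 166, -149: 176, -146: 172, -143: 170, -140: 166, -137: 74, -134: 134, -131: 114, -128: 120, -125: 115, -122: 104}
```

Call:
drive_effector(
  steps=[
    [-40,2,0,0],
    [-74,5,20,0],
    [-74,5,60,0],
    [-74,5,100,0],
    [-74,5,145,0],
    [-74,5,190,0],
    [-74,5,235,0],
    [-74,5,265,0],
    [-74,5,285,0],
    [-74,5,285,0],
  ],
  jaw=0,
)

```text
time_s: 11.35
eef_pos: [435.0, -164.2, 59.9]
tool_rot: [-179.8, -0.2, 84.8]
force: [0.3, 0.2, 1.1]
grip_width: -0.1
grasp_force: 0.0
```

Call:
drive_effector(
  steps=[
    [0,0,10,0],
    [0,0,20,0],
    [0,0,30,0],
    [0,0,39,0],
    [0,0,39,0],
    [0,0,39,0],
  ],
)

```text
time_s: 11.95
eef_pos: [435.6, -165.3, 23.5]
tool_rot: [-180.0, -0.0, 84.8]
force: [-0.4, -0.5, 0.3]
grip_width: 0.3
grasp_force: 0.0
```

Call:
drive_effector(
  steps=[
    [5,-2,0,0],
    [10,-2,0,0],
    [15,-2,0,0],
    [20,-2,0,0],
    [28,-2,0,0],
    [36,-2,0,0],
    [44,-2,0,0],
    [52,-2,0,0],
    [60,-2,0,0],
    [68,-2,0,0],
    [76,-2,0,0],
    [76,-2,0,0],
  ],
)

```text
time_s: 13.15
eef_pos: [440.5, -88.1, 23.4]
tool_rot: [-180.0, -0.0, 84.9]
force: [0.7, -0.5, -0.5]
grip_width: 0.5
grasp_force: 0.0
```

Call:
drive_effector(
  steps=[
    [3,0,0,0],
    [6,0,0,0],
    [9,0,0,0],
    [12,0,0,0],
    [12,0,0,0],
  ],
)

```text
time_s: 13.65
eef_pos: [441.6, -77.6, 23.5]
tool_rot: [-180.0, 0.0, 84.8]
force: [0.0, -3.3, -1.1]
grip_width: 0.4
grasp_force: 2.0
```

```bash
python3 - <<'E'
from h import *
s=manip.get_state();print(s['eef_pos'],s['force'])
E
```

```text
[441.55539787 -77.63450658  23.45287732] [ 0.02241681 -3.26532948 -1.14480507]
```

Call:
drive_effector(
  steps=[
    [1,0,0,0],
    [2,0,0,0],
    [2,0,0,0],
  ],
)

```text
time_s: 13.95
eef_pos: [441.6, -77.5, 23.5]
tool_rot: [-180.0, 0.1, 84.7]
force: [-1.4, -15.5, 1.3]
grip_width: 0.6
grasp_force: 7.8
```

Call:
drive_effector(
  steps=[
    [1,0,0,0],
    [2,0,0,0],
    [2,0,0,0],
  ],
)

```text
time_s: 14.25
eef_pos: [441.6, -77.3, 23.6]
tool_rot: [-180.0, 0.2, 84.6]
force: [-2.1, -27.9, 3.6]
grip_width: 0.5
grasp_force: 13.9
```

Call:
drive_effector(
  steps=[
    [1,0,0,0],
    [2,0,0,0],
    [2,0,0,0],
  ],
)

```text
time_s: 14.55
eef_pos: [441.6, -77.1, 23.7]
tool_rot: [-180.0, 0.4, 84.5]
force: [-3.3, -40.0, 5.5]
grip_width: 0.4
grasp_force: 20.0
```

Call:
drive_effector(
  steps=[
    [-6,0,0,0],
    [-12,0,0,0],
    [-25,0,0,0],
    [-30,0,0,0],
    [-30,0,-20,0],
    [-30,0,-60,0],
    [-30,0,-105,0],
    [-30,0,-150,0],
    [-30,0,-195,0],
    [-30,0,-240,0],
    [-30,0,-285,0],
    [-30,0,-320,0],
    [-30,0,-325,0],
    [-30,0,-325,0],
    [-30,0,-325,0],
  ],
)

```text
time_s: 16.05
eef_pos: [439.0, -101.2, 347.3]
tool_rot: [-179.9, -0.0, 84.8]
force: [0.4, -0.7, -0.5]
grip_width: 0.2
grasp_force: 0.0
```

Run:
```python
from h import *
import pickle
s=manip.get_state();print(s['eef_pos'],s['force'])
p=manip.camera_params('wrist');b=cv2.cvtColor(manip.capture('wrist'),4);cv2.imwrite('pics/w6.png',b);pickle.dump(p,open('w6.pkl','wb'))
a=cv2.cvtColor(manip.capture('scene'),4);cv2.imwrite('pics/s6.png',a)
d=cv2.absdiff(a,cv2.imread('pics/s5.png')).max(2)
print('basket change',(d[150:230,250:310]>40).sum())
th=np.radians(-5.1);R=np.array([[np.cos(th),-np.sin(th)],[np.sin(th),np.cos(th)]]);o=np.array([595,-104.8])
im=b.mean(2).astype(np.float32)
def samp(pts):
    px=proj(p,pts).astype(np.float32);return cv2.remap(im,px[:,0],px[:,1],cv2.INTER_LINEAR).ravel().round().astype(int)
W=lambda x,y,z:np.r_[R@[x,y]+o,z]
ys=np.arange(-70,130,2.)
for z,X in((21,(-161,-155,-149)),(37,(-161,-155,-149)),(21,(-170,))): print(z,dict(zip(ys.astype(int).tolist(),np.mean([samp([W(x,y,z) for y in ys]) for x in X],0).astype(int).tolist())))
```

```text
[ 438.95196899 -101.22326645  347.25309558] [ 0.37039284 -0.71764102 -0.47109237]
basket change 157
21 {-70: 122, -68: 121, -66: 121, -64: 121, -62: 121, -60: 121, -58: 121, -56: 122, -54: 122, -52: 122, -50: 123, -48: 122, -46: 121, -44: 121, -42: 122, -40: 124, -38: 123, -36: 123, -34: 122, -32: 123, -30: 122, -28: 117, -26: 107, -24: 97, -22: 88, -20: 74, -18: 76, -16: 100, -14: 117, -12: 123, -10: 122, -8: 124, -6: 124, -4: 125, -2: 123, 0: 124, 2: 124, 4: 123, 6: 123, 8: 123, 10: 124, 12: 121, 14: 116, 16: 112, 18: 95, 20: 78, 22: 136, 24: 158, 26: 119, 28: 161, 30: 180, 32: 177, 34: 173, 36: 156, 38: 127, 40: 139, 42: 162, 44: 164, 46: 164, 48: 162, 50: 164, 52: 163, 54: 164, 56: 162, 58: 162, 60: 162, 62: 150, 64: 146, 66: 160, 68: 159, 70: 159, 72: 160, 74: 161, 76: 161, 78: 161, 80: 161, 82: 162, 84: 161, 86: 162, 88: 160, 90: 161, 92: 160, 94: 161, 96: 160, 98: 162, 100: 161, 102: 162, 104: 160, 106: 161, 108: 162, 110: 161, 112: 125, 114: 1
[... 1242 characters left out ...]
4, -24: 75, -22: 78, -20: 103, -18: 127, -16: 125, -14: 124, -12: 125, -10: 125, -8: 122, -6: 125, -4: 127, -2: 122, 0: 125, 2: 123, 4: 124, 6: 122, 8: 124, 10: 125, 12: 123, 14: 126, 16: 124, 18: 109, 20: 66, 22: 130, 24: 155, 26: 132, 28: 164, 30: 177, 32: 178, 34: 174, 36: 168, 38: 125, 40: 112, 42: 114, 44: 116, 46: 118, 48: 113, 50: 111, 52: 115, 54: 116, 56: 126, 58: 129, 60: 131, 62: 131, 64: 133, 66: 134, 68: 134, 70: 137, 72: 136, 74: 137, 76: 161, 78: 127, 80: 115, 82: 113, 84: 114, 86: 115, 88: 113, 90: 113, 92: 134, 94: 117, 96: 118, 98: 117, 100: 118, 102: 93, 104: 89, 106: 73, 108: 73, 110: 83, 112: 77, 114: 72, 116: 58, 118: 76, 120: 98, 122: 107, 124: 117, 126: 125, 128: 128}
```

Run:
```python
from h import *
import pickle
th=np.radians(-5.1);R=np.array([[np.cos(th),-np.sin(th)],[np.sin(th),np.cos(th)]]);o=np.array([595,-104.8])
W=lambda x,y,z:np.r_[R@[x,y]+o,z]
ys=np.arange(80,122,2.)
for x in(-171,-169,-142,-140,-138):
  for n in'56':
    p=pickle.load(open(f'w{n}.pkl','rb'));im=cv2.imread(f'pics/w{n}.png').mean(2).astype(np.float32)
    px=proj(p,[W(x,y,20) for y in ys]).astype(np.float32);print(x,n,cv2.remap(im,px[:,0],px[:,1],cv2.INTER_LINEAR).ravel().astype(int).tolist())
a,b=cv2.imread('pics/s5.png'),cv2.imread('pics/s6.png')
m=cv2.absdiff(a,b).max(2)>40
y,x=np.nonzero(m[140:240,245:315]);print('scene diff bbox',x.min()+245,x.max()+245,y.min()+140,y.max()+140,len(x))
```

```text
-171 5 [71, 77, 74, 75, 71, 69, 78, 80, 77, 79, 68, 61, 104, 112, 101, 133, 138, 133, 132, 133, 134]
-171 6 [114, 116, 116, 118, 117, 117, 152, 115, 113, 112, 110, 86, 88, 72, 72, 94, 90, 90, 75, 88, 101]
-169 5 [89, 90, 89, 91, 91, 92, 91, 91, 93, 94, 83, 79, 91, 84, 76, 80, 78, 70, 81, 95, 112]
-169 6 [124, 123, 123, 125, 123, 124, 123, 126, 129, 130, 132, 116, 112, 96, 93, 89, 83, 73, 70, 90, 122]
-142 5 [114, 117, 115, 115, 116, 115, 111, 105, 105, 109, 107, 64, 115, 103, 76, 87, 86, 77, 78, 81, 93]
-142 6 [157, 157, 156, 156, 153, 151, 153, 152, 154, 154, 156, 124, 116, 96, 79, 94, 91, 90, 66, 77, 83]
-140 5 [94, 93, 95, 99, 105, 113, 87, 65, 70, 78, 82, 66, 120, 113, 114, 137, 135, 132, 127, 129, 133]
-140 6 [168, 173, 164, 169, 165, 163, 155, 164, 158, 156, 162, 111, 124, 106, 104, 122, 122, 119, 110, 111, 121]
-138 5 [73, 74, 73, 76, 86, 80, 71, 70, 69, 65, 69, 83, 118, 117, 115, 126, 123, 90, 78, 86, 124]
-138 6 [123, 123, 123, 121, 122, 123, 113, 115, 109, 106, 112, 74, 128, 114, 109, 114, 116, 107, 77, 87, 116]
scene diff bbox 261 314 140 238 271
```

The tag now reaches the stop's edge with no gap, and the basket hangs as before.

```bash
python3 -c "
from workcell import manip
print(manip.hand_in())"
```

```text
the job is handed in; nothing more can be done
None
```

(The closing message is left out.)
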